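# Seat the battery pack in the welding jig's corner

### The arm

A 6-joint arm with a two-finger parallel gripper is mounted at the origin on the work surface. World frame = base frame: x ahead of the robot, y to its left, z up, the work surface at z = 0. Lengths are in m, angles in rad, forces in N, time in s.
With the tool pointing down it reaches from about 0.35 to 0.775 m from the base axis. Payload 7.3 kg.
Tool frame: the origin (TCP) lies midway between the tips of the shut fingers; the grasp point (between the pads) lies 19 mm behind it (tcp_to_grasp is the distance from the TCP to the grasp point, in m); z points along the fingers, y is the line along which they close (so a half turn about z gives the same grasp; the last joint's range is limited). The gripper opens to 92 mm and grips with 3 to 60 N. Pads are 19 mm wide; open, the fingers measure 130 mm over their backs; the gripper's body (75 mm by 190 mm) begins 47 mm behind the grasp point.
Start: joints at [0.971, 0.342, 1.524, -0, 1.275, -0.146], TCP at [0.23, 0.472, 0.227] pointing down, gripper open.
Joint ranges: [-2.53, 2.53], [-0.77, 2.02], [0.04, 2.7], [-1, 4.14], [0.28, 2.66], [-3.11, 3.11]. Speed limits (rad/s): [2.57, 2.57, 3.14, 3.14, 3.14, 3.14].

### API

Orientations are given as [roll, pitch, yaw] about the fixed x, y, z axes, in that order (R = Rz(yaw) Ry(pitch) Rx(roll)).
In Python, from cell import observe, read_camera, calibration, hand_in, tcp_to_grasp gives the robot as it stands.
- The arm moves only by the tool send_rows, never from a script. Its argument "targets" is a list of rows, each a list of 5 numbers: the opening, from 0 (shut) to 1 (fully open), then the shift along the world's x, y, z in m, then the turn about the world's z in rad. A call has 1 to 5 rows; each row shifts and turns the commanded pose from where the row before left it; what a row does not reach is not made up. A row lasts 1/10 s, in which the tool goes at most 50 mm and 8.59 degrees, less where a joint would pass 70% of its speed; a pose out of reach is approached as far as the arm can. A call is refused whole if a number of a shift passes 0.05 or a number of a turn 0.15, either way. A call with a gripper value outside its range is refused whole. The fingers move at their own pace and stop on an object; "grip_force" is the grip in N (left out, the last holds). Time passes only in rows, so rows that do not move let the fingers close. It gives the time, the measured TCP pose, the force, the opening and the grip force at its end, in the units of the state.
- observe(): the state, without advancing time (a new reading comes with each control period).
- read_camera(name): name is "scene" or "top"; returns (picture, depth): 384x512x3 uint8, red, green, blue; 384x512 float32, m along the optical axis (not along the pixel's ray), 0 where there is no reading.
- calibration(name): a dict with "intrinsics" (3x3 intrinsics, pixels), "k1" (the pictures are not rectified: a ray, as slopes to the right and down, at radius r is drawn at 1 + k1 r^2 times it, then the intrinsics apply), "world_to_cam" (4x4, takes a point from world to camera coordinates). Camera axes: x right, y up, looking along -z (the intrinsics and any distortion apply to the point x, -y, -z); pixel columns grow to the right and rows downward; lengths in m; the calibration is good to about 2 mm. A picture is of the moment at which its call begins. calibration takes no time and is no camera call.
- hand_in(): hands the job in; it is judged then, once.
The state is a dict: "time": time; "qpos": joint angles; "qvel": joint speeds; "joint_efforts": joint torques, N m; "tool_pos": TCP position; "tool_rot": TCP orientation; "contact_force": force on the tool from outside, world axes, zero at the start; "torque": the same for the moment, N m; "opening": finger opening in m; "grip_force": force on a finger pad.
Only numpy, scipy, OpenCV 4.12 (cv2) and the standard library are available. Lean on these libraries where they do the work, as an engineer would, in place of code of your own. Each camera call takes 0.05 s, during which the arm holds its last target. There are 200 camera calls.

### The job

Push the filled battery pack along the bench into the corner of the jig, so that it sits square there with its long side flat against the long aluminium fence and its short end against the blue stop. Only push it: keep it flat on the bench, never lifting or tipping it. Leave everything else on the bench where it is, and finish with the hand clear.

Things in the scene. Friction and masses are not known exactly. Their poses are not given: they have to be found in the camera images.
- pack: the battery pack: black block-shaped holder, 92 mm (its x) x 114 mm (its y), 44 mm tall, with 20 cells standing in it, their round tops at 68 mm, set back 4 to 5 mm from its sides. Loose, 0.65 to 1 kg, slides under a few newtons. Origin at the centre of its underside, z up; starts with its axes within 0.6 rad of the jig's
- jig: corner jig, fixed to the bench, turned up to 0.2 rad: aluminium fence and, at its left end, a blue stop, each 40 mm tall; feet behind reach 46 mm. Origin at the inner corner at bench height: the fence's inner face is its plane x = 0, 260 mm long towards -y; the stop's is the plane y = 0, 100 mm long towards -x. The pack starts and belongs at -x, -y
- cell_green: bystander: loose green battery cell standing upright, 18 mm across, 65 mm tall; origin at the centre of its foot
- cell_blue: bystander: loose blue battery cell standing upright, 18 mm across, 65 mm tall; origin at the centre of its foot
- tape: bystander: roll of amber tape lying flat, 76 mm across, 19 mm tall; origin at the centre of its underside
- tin: bystander: open aluminium tray of metal scraps, 80 x 65 mm, 22 mm tall; origin at the centre of its underside
- holder: bystander: empty black cell holder with open pockets (no cells in it), 92 x 114 mm, 44 mm tall; origin at the centre of its underside
- driver: bystander: red-handled screwdriver lying flat, 170 mm long along its x, handle to -x
There are look-alikes about, which are no part of the job. Of the things that look like the pack, take the one that is farthest from the robot's base at the start.

How it is judged:
By the outcome, as a careful person would: the job done as asked, in the order asked, and still so for the second after the job is handed in, with the robot touching nothing.
It also fails if it takes over 67 s, if anything falls off the work surface, if the arm or the gripper's body presses on something with over 40 N, if the wrist force passes 120 N, or if a joint passes its speed limit or range.

## Working session

There is one attempt and no reset: what is moved stays moved. The work goes in short steps, Python scripts to look and compute and a tool call to move; the robot and the scene stay as the last step left them, time stands still between calls to the robot, and variables do not carry over. Pictures are saved under pics/ and viewed, at most 10 in all, crops included, and the job is handed in when it is done.

Besides the shell and the picture viewer there is one more tool, called by a JSON object that holds its "op" and its "data", one argument or row to a line. send_rows: Moves the arm, as the interface text tells. Its arguments: {"type":"object","properties":{"targets":{"type":"array","items":{"type":"array","items":{"type":"number"}}},"grip_force":{"type":"number"}},"required":["targets"]}

```bash
mkdir -p pics
python3 - <<'E'
from cell import *
import cv2,numpy as np
for n in("scene","top"):
    p,d=read_camera(n); cv2.imwrite(f"pics/{n}0.png",p[...,::-1]); np.savez(f"{n}0.npz",p=p,d=d)
    c=calibration(n); print(n,c["intrinsics"],c["k1"],np.round(c["world_to_cam"],3))
print(observe())
E
```

```text
scene [[444.19759618   0.         259.21324531]
 [  0.         444.19759618 190.66550391]
 [  0.           0.           1.        ]] -0.04585976744716674 [[-0.456  0.89  -0.005  0.269]
 [-0.556 -0.28   0.783  0.236]
 [ 0.695  0.36   0.622 -1.52 ]
 [ 0.     0.     0.     1.   ]]
top [[483.72902617   0.         257.87392247]
 [  0.         483.72902617 187.23830112]
 [  0.           0.           1.        ]] -0.21217273107479798 [[ 1.000e-03 -1.000e+00 -1.700e-02 -2.500e-02]
 [ 9.930e-01 -1.000e-03  1.150e-01 -5.050e-01]
 [-1.150e-01 -1.700e-02  9.930e-01 -1.273e+00]
 [ 0.000e+00  0.000e+00  0.000e+00  1.000e+00]]
{'time': 0.1, 'qpos': array([ 9.70995889e-01,  3.42660626e-01,  1.52489448e+00,  4.46566292e-05,
        1.27537198e+00, -1.45972537e-01]), 'qvel': array([ 0.00094822, -0.00239626, -0.0039364 ,  0.0016276 ,  0.00140315,
       -0.00055904]), 'joint_efforts': array([ 2.28141827e-03, -4.32003379e+01, -2.44696176e+01,  7.20661087e-02,
        5.24812506e-02, -4.73355090e-05]), 'tool_pos': array([0.22992553, 0.47159559, 0.22611994]), 'tool_rot': array([-3.14027862e+00, -2.36350360e-04,  2.68775157e+00]), 'contact_force': array([-0.9869683 ,  0.63296077,  0.20098585]), 'torque': array([ 0.02344455, -0.01069477,  0.06217756]), 'grip_force': 0.0, 'opening': 0.09193401968163128}
```

View pics/scene0.png

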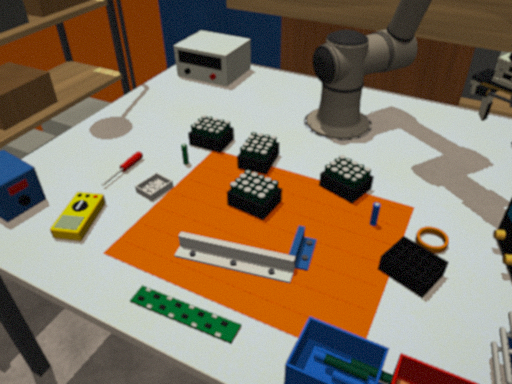

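View pics/top0.png

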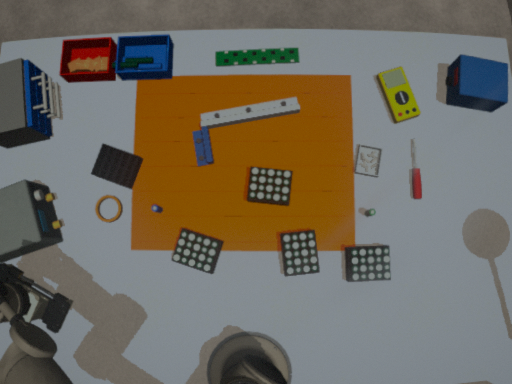

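Both views show four filled look-alikes: in top they are at (270,185), (197,250), (299,253) and (368,263). The empty holder is at (117,166). The robot base is near (248,365), so (270,185) should be the farthest. The fence runs (202,120)–(299,108), with the blue stop at (203,146). Next I'll measure these.

```bash
cat > h.py <<'E'
from cell import *
import cv2,numpy as np
def ray(n,uv):
    c=calibration(n);M=c["world_to_cam"];R,t=M[:3,:3],M[:3,3]
    u=cv2.undistortPoints(np.float64(uv).reshape(-1,1,2),c["intrinsics"],np.array([c["k1"],0,0,0,0.]))[:,0]
    return -R.T@t,np.c_[u[:,0],-u[:,1],-np.ones(len(u))]@R
def plane(n,uv,z):
    o,d=ray(n,uv); return (o+d*((z-o[2])/d[:,2])[:,None])[:,:2]
def cloud(n,dep):
    h,w=dep.shape; v,u=np.mgrid[:h,:w]; o,d=ray(n,np.c_[u.ravel(),v.ravel()])
    return (o+d*dep.reshape(-1,1)).reshape(h,w,3)
def rect(p):
    (c,s,a)=cv2.minAreaRect(np.float32(p)*1000); return np.round(c,1),np.round(s,1),round(a,1)
def cells(p,P,box):  # bright cell tops in top view within pixel box -> world centres at z=.068
    u0,v0,u1,v1=box; g=cv2.resize(p[v0:v1,u0:u1].min(2),None,fx=4,fy=4,interpolation=cv2.INTER_CUBIC)
    k,m=cv2.threshold(g,0,255,cv2.THRESH_OTSU)
    n,l,s,c=cv2.connectedComponentsWithStats(m)
    ok=[i for i in range(1,n) if 150<s[i,4]<900]
    return plane("top",(c[ok]+.5)/4-.5+[u0,v0],.068)
E
python3 - <<'E'
from h import *
z=np.load("top0.npz");p=z["p"];P=cloud("top",z["d"])
for c in((270,185),(197,250),(299,253),(368,263)):
    u,v=c;b=(u-32,v-32,u+32,v+32);Q=P[b[1]:b[3],b[0]:b[2]].reshape(-1,3)
    q=Q[(Q[:,2]>.058)&(Q[:,2]<.08)]
    r=Q[(Q[:,2]>.03)&(Q[:,2]<.08)]
    print(c,"tops",len(q),np.median(q[:,2]),rect(q[:,:2]),"all",rect(r[:,:2]),"base dist",np.hypot(*q[:,:2].mean(0)).round(3))
Q=P[95:170,185:310];hsv=cv2.cvtColor(p,cv2.COLOR_RGB2HSV)[95:170,185:310]
for nm,zz in(("38-42",(.034,.043)),("feet",(.043,.055))):
    m=(Q[...,2]>zz[0])&(Q[...,2]<zz[1]); bl=(hsv[...,0]>100)&(hsv[...,0]<130)&(hsv[...,1]>90)
    for k,mm in(("blue",m&bl),("alu",m&~bl)):
        if mm.sum()>8: print(nm,k,mm.sum(),rect(Q[mm][:,:2]),cv2.boxPoints(cv2.minAreaRect(np.float32(Q[mm][:,:2]*1000))).round().tolist())
# bystanders
for nm,(u,v),h in(("green",(370,212),.065),("blue",(157,208),.065),("holder",(117,166),.044),("tin",(368,161),.022)): print(nm,plane("top",[(u,v)],h))
a=cv2.resize(p[95:225,180:330],None,fx=5,fy=5,interpolation=cv2.INTER_CUBIC); cv2.imwrite("pics/crop.png",a[:600,:,::-1])
E
```

```text
(270, 185) tops 865 0.06619178646445034 (array([509.3, -55.1]), array([102.6,  82.5]), 84.5) all (array([509.3, -54.9]), array([114. ,  93.3]), 83.9) base dist 0.512
(197, 250) tops 894 0.06612408353668375 (array([335.8, 137.6]), array([104.4,  82.9]), 71.9) all (array([335.4, 137.3]), array([115.9,  93.4]), 71.5) base dist 0.363
(299, 253) tops 845 0.06639069639881323 (array([ 329.9, -134.2]), array([101.8,  81. ]), 6.4) all (array([ 330.2, -134.9]), array([113.3,  93.4]), 6.6) base dist 0.357
(368, 263) tops 901 0.06604770573578067 (array([ 300.8, -318.5]), array([106.2,  81.2]), 89.4) all (array([ 300.3, -318.6]), array([ 93.2, 116.4]), 2.4) base dist 0.438
38-42 blue 178 (array([623. , 113.5]), array([97. , 15.6]), 10.3) [[574.0, 113.0], [577.0, 97.0], [672.0, 115.0], [669.0, 130.0]]
38-42 alu 595 (array([629.2, -16.8]), array([171.1, 275.3]), 10.2) [[521.0, 104.0], [569.0, -167.0], [738.0, -137.0], [689.0, 134.0]]
feet blue 9 (array([632. , 115.3]), array([76.9, 13.7]), 9.8) [[593.0, 116.0], [595.0, 102.0], [671.0, 115.0], [669.0, 129.0]]
feet alu 56 (array([629.5, -21.2]), array([165.9, 262.4]), 9.5) [[526.0, 94.0], [569.0, -164.0], [733.0, -137.0], [690.0, 122.0]]
green [[ 0.43554578 -0.31976786]]
blue [[0.44638084 0.24051996]]
holder [[0.56266654 0.36085502]]
tin [[ 0.5783553  -0.32713072]]
```

View pics/crop.png

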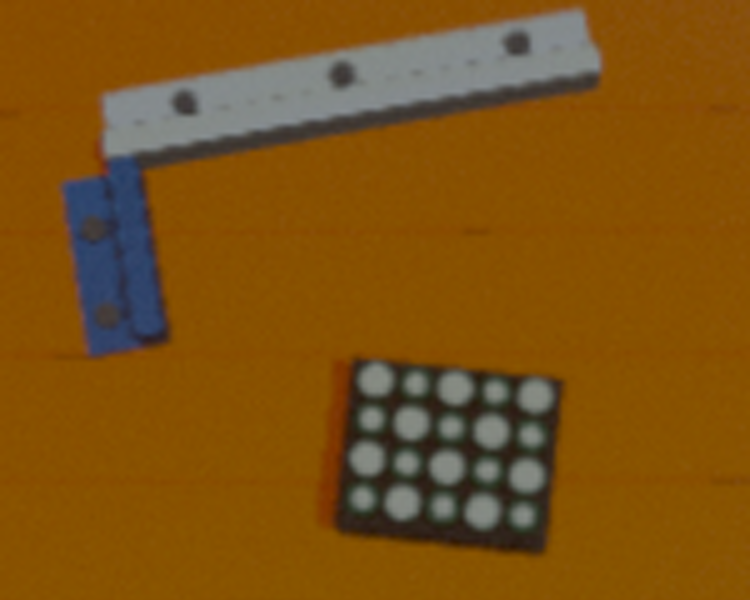

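The crop shows the chosen pack centred near (450,450): five by four cells, filled, and the farthest from the base at 0.512 m. Its measured size of 114 x 93 mm matches. The fence and stop top edges are clear, so I'll refine the jig frame.

Run:
```python
from h import *
z=np.load("top0.npz");p=z["p"];P=cloud("top",z["d"]);C=cv2
Q=P[95:170,185:310];hsv=cv2.cvtColor(p,cv2.COLOR_RGB2HSV)[95:170,185:310]
bl=(hsv[...,0]>100)&(hsv[...,0]<130)&(hsv[...,1]>90)
m=(Q[...,2]>.030)&(Q[...,2]<.055)
a=np.radians(10.2);R=np.array([[np.cos(a),-np.sin(a)],[np.sin(a),np.cos(a)]])
S=(Q[m&bl][:,:2]-[.665,.11])@R; F=(Q[m&(hsv[...,1]<90)][:,:2]-[.665,.11])@R
print("stop x",np.percentile(S[:,0],[1,99]),"y",np.percentile(S[:,1],[2,98]))
print("fence x",np.percentile(F[:,0],[2,98]),"y",np.percentile(F[:,1],[1,99]))
e=[]
for y in np.arange(-.23,-.02,.006):
    s=F[(abs(F[:,1]-y)<.003)]
    if len(s)>3: e.append((y,np.sort(s[:,0])[0]))
e=np.array(e);k=np.polyfit(e[:,0],e[:,1],1);print("front edge slope,x0",k,"resid",np.std(e[:,1]-np.polyval(k,e[:,0])))
e=[]
for x in np.arange(-.09,-.01,.005):
    s=S[abs(S[:,0]-x)<.003]
    if len(s)>2: e.append((x,s[:,1].min()))
e=np.array(e);k=np.polyfit(e[:,0],e[:,1],1);print("stop edge",k)
```

```text
stop x [-0.08816277  0.00696335] y [0.00393231 0.01841639]
fence x [-0.12659314  0.02699587] y [-0.25202875  0.01612807]
front edge slope,x0 [-0.04718483 -0.02447638] resid 0.05818867349828908
stop edge [-0.03099578  0.00325749]
```

{"op": "send_rows", "data": {
  "targets": [
    [0.5,0.03,-0.05,0,0.12],
    [0.5,0.03,-0.05,0,0.12],
    [0.5,0.02,-0.05,0,0.12],
    [0.5,0.02,-0.05,0,0.12],
    [0.5,0.02,-0.05,0,0.12]
  ]
}}

```text
time: 0.6
tool_pos: [0.3353, 0.2513, 0.2266]
tool_rot: [-3.141, -0.0, -3.007]
contact_force: [0.8, -0.0, -0.3]
opening: 0.0564
grip_force: 0.0
```

Run:
```python
from h import *
z=np.load("top0.npz");p=z["p"];P=cloud("top",z["d"])
Q=P[95:170,185:310];hsv=cv2.cvtColor(p,cv2.COLOR_RGB2HSV)[95:170,185:310]
a=np.radians(10.2);R=np.array([[np.cos(a),-np.sin(a)],[np.sin(a),np.cos(a)]])
m=(Q[...,2]>.033)&(hsv[...,1]<110)
F=(Q[m][:,:2]-[.665,.11])@R;F=F[(F[:,0]>-.02)&(F[:,0]<.05)]
print(F.shape)
for it in range(3):
    e=np.array([(y,np.percentile(F[abs(F[:,1]-y)<.004,0],8)) for y in np.arange(-.235,-.015,.008)])
k=np.polyfit(e[:,0],e[:,1],1);r=e[:,1]-np.polyval(k,e[:,0]);print("fence front",k,r.std(),"jig yaw deg",10.2-np.degrees(np.arctan(k[0])))
print((e*1000).round(1).tolist())
```

```text
(621, 2)
fence front [-0.00532995  0.01079128] 0.0005947004673701837 jig yaw deg 10.505380719592134
[[-235.0, 11.9], [-227.0, 12.4], [-219.0, 11.8], [-211.0, 11.9], [-203.0, 12.3], [-195.0, 10.8], [-187.0, 11.8], [-179.0, 11.3], [-171.0, 11.9], [-163.0, 11.2], [-155.0, 11.6], [-147.0, 11.4], [-139.0, 12.0], [-131.0, 11.0], [-123.0, 11.7], [-115.0, 11.3], [-107.0, 11.1], [-99.0, 13.0], [-91.0, 11.3], [-83.0, 12.7], [-75.0, 11.0], [-67.0, 11.2], [-59.0, 11.3], [-51.0, 10.5], [-43.0, 10.2], [-35.0, 10.8], [-27.0, 10.0], [-19.0, 11.4]]
```

{"op": "send_rows", "data": {
  "targets": [
    [0.5,0.02,-0.05,0,0.04],
    [0.5,0.02,-0.05,-0.02,0],
    [0.5,0.02,-0.05,-0.03,0],
    [0.5,0.02,-0.05,-0.03,0],
    [0.5,0,-0.05,-0.02,0]
  ]
}}

```text
time: 1.1
tool_pos: [0.4047, 0.034, 0.141]
tool_rot: [-3.142, 0.001, -2.972]
contact_force: [1.7, -0.3, -0.5]
opening: 0.0462
grip_force: 0.0
```

{"op": "send_rows", "data": {
  "targets": [
    [0.67,0.01,-0.05,0,0.014],
    [0.67,0.01,-0.03,0,0],
    [0.67,0,0,0,0],
    [0.67,0,0,0,0]
  ]
}}

```text
time: 1.5
tool_pos: [0.423, -0.0435, 0.1418]
tool_rot: [3.141, -0.001, -2.96]
contact_force: [-0.8, -0.4, -0.2]
opening: 0.0614
grip_force: 0.0
```

{"op": "send_rows", "data": {
  "targets": [
    [0.67,0.001,-0.027,-0.03,0],
    [0.67,0,0,-0.04,0],
    [0.67,0,0,-0.04,0],
    [0.67,0,0,-0.018,0],
    [0.67,0,0,0,0]
  ]
}}

```text
time: 2.0
tool_pos: [0.4223, -0.0682, 0.0122]
tool_rot: [3.138, -0.005, -2.956]
contact_force: [0.2, 0.3, -0.6]
opening: 0.0613
grip_force: 0.0
```

{"op": "send_rows", "data": {
  "targets": [
    [0.67,0.0118,0.0022,0.001,0],
    [0.67,0.0118,0.0022,0.001,0],
    [0.67,0.0118,0.0022,0,0],
    [0.67,0.0118,0.0022,0,0],
    [0.67,0.0118,0.0022,0,0]
  ]
}}

```text
time: 2.5
tool_pos: [0.4833, -0.0583, 0.0174]
tool_rot: [-3.142, -0.001, -2.956]
contact_force: [-7.9, -2.0, 1.8]
opening: 0.0616
grip_force: 6.6
```

{"op": "send_rows", "data": {
  "targets": [
    [0.67,0.0118,0.0022,0,0],
    [0.67,0.0118,0.0022,0,0],
    [0.67,0.0118,0.0022,0,0],
    [0.67,0,0,0,0]
  ]
}}

```text
time: 2.9
tool_pos: [0.5203, -0.0516, 0.0177]
tool_rot: [-3.141, 0.003, -2.956]
contact_force: [0.3, -0.3, -0.8]
opening: 0.0618
grip_force: 0.0
```

Run:
```python
from h import *
p,d=read_camera("top");cv2.imwrite("pics/t1.png",cv2.resize(p[90:230,170:350],None,fx=4,fy=4)[...,::-1])
P=cloud("top",d)
q=P[90:230,170:350].reshape(-1,3);print(observe()["tool_pos"])
```

```text
[ 0.51962807 -0.05173416  0.01741793]
```

View pics/t1.png

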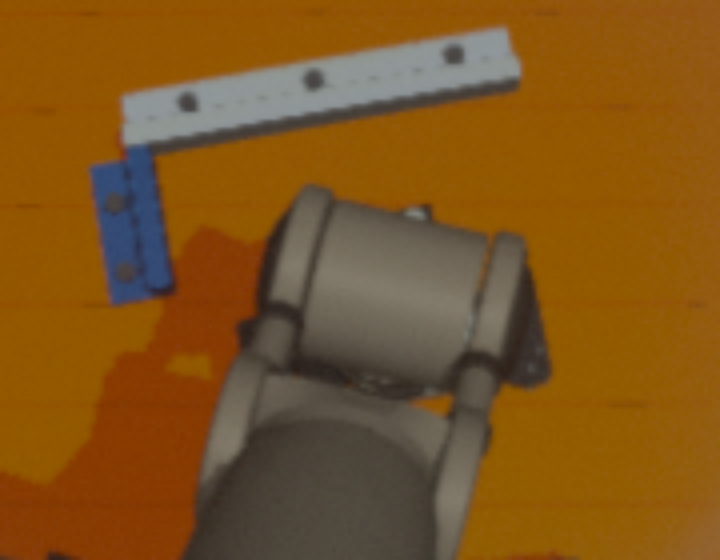

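The arm hides the pack in the top view. I'll measure it from the scene camera instead.

```bash
cat >> h.py <<'E'
O=np.array([.674,.116]);A=.183
Rj=np.array([[np.cos(A),-np.sin(A)],[np.sin(A),np.cos(A)]])
def pack(n,save=None):
    p,d=read_camera(n)
    if save: cv2.imwrite(save,p[...,::-1])
    P=cloud(n,d).reshape(-1,3);J=(P[:,:2]-O)@Rj
    for lo,hi in((.06,.074),(.036,.05)):
        m=(P[:,2]>lo)&(P[:,2]<hi)&(J[:,0]>-.26)&(J[:,0]<(.03 if lo>.05 else -.004))&(J[:,1]>-.24)&(J[:,1]<(.03 if lo>.05 else -.004))
        print(n,lo,m.sum(),"jig frame",rect(J[m]),"pct",(np.percentile(J[m],[1,99],axis=0)*1000).round(1).tolist())
    s=observe();t=s["tool_pos"];print("tcp jig",((t[:2]-O)@Rj*1000).round(1),t[2].round(4),s["contact_force"].round(1))
E
python3 -c "
from h import *
pack('scene','pics/s1.png')"
```

```text
scene 0.06 916 jig frame (array([-132.9, -129. ]), array([106.8, 112. ]), 0.3) pct [[-174.2, -175.6], [-80.2, -73.9]]
scene 0.036 420 jig frame (array([-131.7, -125.1]), array([116.9, 117.1]), 0.6) pct [[-180.8, -180.6], [-73.9, -67.3]]
tcp jig [-182.9 -136.9] 0.0172 [ 0.5 -0.6  0.7]
```

View pics/s1.png

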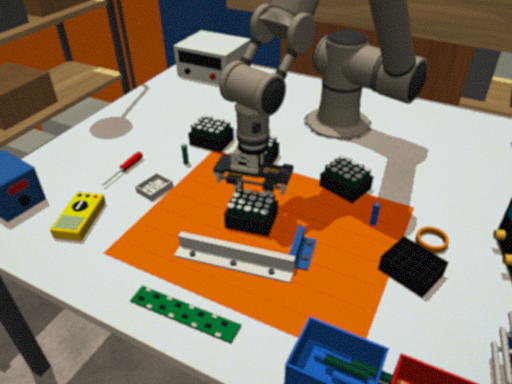

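The scene view shows the pack at (251,212), flat on the bench with its front parallel to the fence. I'll keep pushing.

{"op": "send_rows", "data": {
  "targets": [
    [0.67,0.0118,0.0022,-0.002,0],
    [0.67,0.0118,0.0022,0,0],
    [0.67,0.0118,0.0022,0,0],
    [0.67,0.0118,0.0022,0,0],
    [0.67,0.0059,0.0011,0,0]
  ]
}}

```text
time: 3.5
tool_pos: [0.5709, -0.0424, 0.0144]
tool_rot: [3.141, -0.002, -2.957]
contact_force: [-7.5, -1.7, 4.6]
opening: 0.0616
grip_force: 3.5
```

{"op": "send_rows", "data": {
  "targets": [
    [0.67,0.004,0.0007,0,0],
    [0.67,0.004,0.0007,0,0],
    [0.67,0.004,0.0007,0,0]
  ]
}}

```text
time: 3.8
tool_pos: [0.582, -0.0405, 0.0145]
tool_rot: [3.141, -0.003, -2.957]
contact_force: [-6.9, -0.6, 4.3]
opening: 0.0616
grip_force: 3.3
```

```bash
python3 -c "
from h import *
pack('scene')"
```

```text
scene 0.06 997 jig frame (array([ -71.3, -127.4]), array([107.5, 109.1]), 0.1) pct [[-107.5, -175.1], [-18.7, -74.5]]
scene 0.036 458 jig frame (array([ -66.1, -126.4]), array([118.4, 112.3]), 89.9) pct [[-106.8, -180.2], [-12.0, -67.7]]
tcp jig [-118.  -137.2] 0.0145 [-4.6 -0.7  3.3]
```

{"op": "send_rows", "data": {
  "targets": [
    [0.67,0.003,0.0006,0,0],
    [0.67,0.003,0.0006,0,0],
    [0.67,0.002,0.0004,0,0],
    [0.67,0.001,0.0002,0,0],
    [0.67,0.001,0.0002,0,0]
  ]
}}

```text
time: 4.35
tool_pos: [0.5922, -0.0386, 0.0144]
tool_rot: [3.141, -0.003, -2.957]
contact_force: [-7.0, -0.5, 4.5]
opening: 0.0615
grip_force: 3.2
```

{"op": "send_rows", "data": {
  "targets": [
    [0.67,0.001,0.0002,0,0],
    [0.67,0.001,0.0002,0,0],
    [0.67,0,0,0,0]
  ]
}}

```text
time: 4.65
tool_pos: [0.5944, -0.0382, 0.0144]
tool_rot: [3.141, -0.002, -2.957]
contact_force: [-5.5, -1.6, 2.0]
opening: 0.0612
grip_force: 2.7
```

{"op": "send_rows", "data": {
  "targets": [
    [0.67,0.001,0.0002,0,0],
    [0.67,0.001,0.0002,0,0],
    [0.67,0,0,0,0]
  ]
}}

```text
time: 4.95
tool_pos: [0.5964, -0.0378, 0.0144]
tool_rot: [3.141, -0.002, -2.957]
contact_force: [-5.0, -0.4, 2.5]
opening: 0.0614
grip_force: 2.7
```

```bash
python3 -c "
from h import *
pack('scene')"
```

```text
scene 0.06 1034 jig frame (array([ -56.8, -128.8]), array([112.3, 107.7]), 89.3) pct [[-92.8, -174.9], [-4.2, -74.4]]
scene 0.036 260 jig frame (array([ -56.4, -126.6]), array([104.8, 118.4]), 0.0) pct [[-98.5, -181.6], [-4.1, -67.6]]
tcp jig [-104.3 -137.1] 0.0144 [-5.2 -0.2  2.6]
```

{"op": "send_rows", "data": {
  "targets": [
    [0.67,0.001,0.0002,0,0],
    [0.67,0.001,0.0002,0,0],
    [0.67,0,0,0,0]
  ]
}}

```text
time: 5.3
tool_pos: [0.5976, -0.0375, 0.0144]
tool_rot: [3.141, -0.004, -2.957]
contact_force: [-8.7, -1.3, 6.0]
opening: 0.0617
grip_force: 4.4
```

{"op": "send_rows", "data": {
  "targets": [
    [0.67,0.001,0.0002,0,0],
    [0.67,0.001,0.0002,0,0],
    [0.67,0,0,0,0]
  ]
}}

```text
time: 5.6
tool_pos: [0.5976, -0.0375, 0.0144]
tool_rot: [3.14, -0.009, -2.957]
contact_force: [-15.6, -5.1, 10.8]
opening: 0.0612
grip_force: 8.3
```

{"op": "send_rows", "data": {
  "targets": [
    [0.67,-0.015,-0.0028,0,0],
    [0.67,-0.015,-0.0028,0,0],
    [0.5,-0.005,0,0.04,0],
    [0.3,0,0,0.04,0],
    [0.3,0,-0.02,0.02,-0.14]
  ]
}}

```text
time: 6.1
tool_pos: [0.5682, -0.0614, 0.118]
tool_rot: [-3.141, 0.006, -3.097]
contact_force: [-0.0, -0.2, 0.8]
opening: 0.0421
grip_force: 0.0
```

{"op": "send_rows", "data": {
  "targets": [
    [0.3,0,-0.03,0,-0.14],
    [0.3,0.02,-0.02,0,-0.14],
    [0.3,0.02,0,0,-0.14],
    [0.3,0.02,0,0,-0.14],
    [0.3,0.02,0,0,-0.14]
  ]
}}

```text
time: 6.6
tool_pos: [0.6477, -0.1129, 0.1146]
tool_rot: [3.141, 0.001, 2.479]
contact_force: [0.5, 0.4, -0.3]
opening: 0.0274
grip_force: 0.0
```

{"op": "send_rows", "data": {
  "targets": [
    [0.3,0.01,0,0,-0.14],
    [0.3,0.01,0,0,-0.14],
    [0.3,0,0,0,-0.14],
    [0.3,0,0,0,-0.14],
    [0.3,0,0,0,-0.14]
  ]
}}

```text
time: 7.1
tool_pos: [0.667, -0.1125, 0.1144]
tool_rot: [3.141, 0.0, 1.78]
contact_force: [0.6, -0.1, 0.8]
opening: 0.0277
grip_force: 0.0
```

{"op": "send_rows", "data": {
  "targets": [
    [0.3,0,0,0,0],
    [0.3,0,0,0,0]
  ]
}}

```text
time: 7.3
tool_pos: [0.6669, -0.1126, 0.1144]
tool_rot: [3.141, 0.0, 1.789]
contact_force: [-0.2, -0.1, -0.5]
opening: 0.0274
grip_force: 0.0
```

```bash
python3 -c "
from h import *
pack('scene','pics/s2.png')"
```

```text
scene 0.06 1017 jig frame (array([ -43.7, -125. ]), array([ 85.5, 104. ]), 0.3) pct [[-83.2, -173.9], [-2.8, -74.1]]
scene 0.036 224 jig frame (array([ -46.8, -124.7]), array([ 85.4, 114. ]), 0.1) pct [[-88.1, -181.1], [-4.2, -67.7]]
tcp jig [ -48.5 -223.5] 0.1144 [-0.1 -0.2 -0.7]
```

View pics/s2.png

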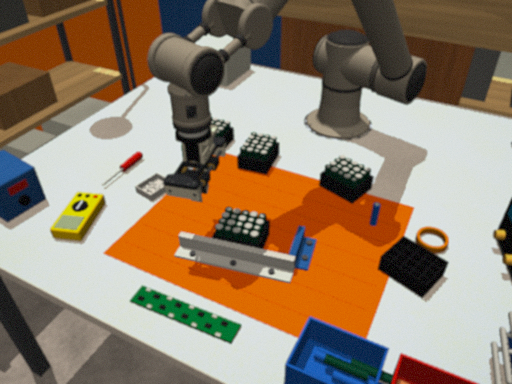

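The pack is at (241,225), flat along the fence and about 67 mm short of the stop. The gripper hovers past its far end, clear of everything else.

{"op": "send_rows", "data": {
  "targets": [
    [0.3,0,0,-0.03,-0.035],
    [0.3,0,0,-0.04,0],
    [0.3,0,0,-0.03,0],
    [0.3,-0.0036,0.0197,0,0],
    [0.3,0,0,0,0]
  ]
}}

```text
time: 7.85
tool_pos: [0.6627, -0.0902, 0.0141]
tool_rot: [-3.14, -0.002, 1.754]
contact_force: [0.3, 0.2, 0.7]
opening: 0.0275
grip_force: 0.0
```

{"op": "send_rows", "data": {
  "targets": [
    [0.3,-0.0022,0.0118,0,0],
    [0.3,-0.0022,0.0118,0,0],
    [0.3,-0.0022,0.0118,0,0],
    [0.3,-0.0022,0.0118,0,0],
    [0.3,-0.0011,0.0059,0,0]
  ]
}}

```text
time: 8.35
tool_pos: [0.6546, -0.0393, 0.0163]
tool_rot: [3.138, 0.002, 1.752]
contact_force: [1.3, -6.1, 4.1]
opening: 0.0278
grip_force: 3.3
```

{"op": "send_rows", "data": {
  "targets": [
    [0.3,-0.0009,0.005,0,0],
    [0.3,-0.0009,0.005,0,0],
    [0.3,-0.0006,0.003,0,0],
    [0.3,0,0,0,0]
  ]
}}

```text
time: 8.75
tool_pos: [0.6523, -0.0269, 0.0161]
tool_rot: [3.138, 0.002, 1.751]
contact_force: [1.4, -3.3, 2.9]
opening: 0.0275
grip_force: 2.0
```

```bash
python3 -c "
from h import *
pack('scene')"
```

```text
scene 0.06 956 jig frame (array([-43.6, -70.5]), array([ 85.5, 109. ]), 0.2) pct [[-82.5, -112.4], [-2.4, -17.3]]
scene 0.036 219 jig frame (array([-47.2, -61.7]), array([ 86.2, 102.2]), 0.2) pct [[-88.5, -105.9], [-4.2, -10.7]]
tcp jig [ -47.4 -136.5] 0.0159 [ 1.7 -3.8  2. ]
```

~11 mm left.

{"op": "send_rows", "data": {
  "targets": [
    [0.3,-0.0006,0.003,0,0],
    [0.3,-0.0006,0.003,0,0],
    [0.3,-0.0002,0.001,0,0],
    [0.3,-0.0002,0.001,0,0],
    [0.3,0,0,0,0]
  ]
}}

```text
time: 9.3
tool_pos: [0.6505, -0.0195, 0.0156]
tool_rot: [3.139, 0.002, 1.751]
contact_force: [1.1, -5.6, 3.6]
opening: 0.0277
grip_force: 3.0
```

{"op": "send_rows", "data": {
  "targets": [
    [0.3,-0.0002,0.001,0,0],
    [0.3,-0.0002,0.001,0,0],
    [0.3,0,0,0,0]
  ]
}}

```text
time: 9.6
tool_pos: [0.6501, -0.0176, 0.0156]
tool_rot: [3.139, 0.002, 1.75]
contact_force: [1.6, -5.1, 3.0]
opening: 0.0278
grip_force: 3.1
```

{"op": "send_rows", "data": {
  "targets": [
    [0.3,-0.0002,0.001,0,0],
    [0.3,-0.0002,0.001,0,0],
    [0.3,0,0,0,0]
  ]
}}

```text
time: 9.9
tool_pos: [0.6497, -0.0156, 0.0156]
tool_rot: [3.139, 0.002, 1.75]
contact_force: [1.4, -5.2, 4.4]
opening: 0.0276
grip_force: 3.1
```

{"op": "send_rows", "data": {
  "targets": [
    [0.3,-0.0002,0.001,0,0],
    [0.3,-0.0002,0.001,0,0],
    [0.3,0,0,0,0]
  ]
}}

```text
time: 10.2
tool_pos: [0.6496, -0.0155, 0.0156]
tool_rot: [3.138, 0.004, 1.75]
contact_force: [2.8, -13.1, 4.2]
opening: 0.0275
grip_force: 6.5
```

{"op": "send_rows", "data": {
  "targets": [
    [0.3,-0.0002,0.001,0,0],
    [0.3,0,0,0,0]
  ]
}}

```text
time: 10.4
tool_pos: [0.6496, -0.0155, 0.0156]
tool_rot: [3.138, 0.006, 1.75]
contact_force: [2.1, -16.7, 3.7]
opening: 0.0273
grip_force: 8.3
```

{"op": "send_rows", "data": {
  "targets": [
    [0.3,-0.0002,0.001,0,0],
    [0.3,0,0,0,0]
  ]
}}

```text
time: 10.6
tool_pos: [0.6495, -0.0155, 0.0156]
tool_rot: [3.138, 0.007, 1.75]
contact_force: [2.5, -20.1, 2.7]
opening: 0.0274
grip_force: 10.1
```

{"op": "send_rows", "data": {
  "targets": [
    [0.3,0.0022,-0.0118,0,0],
    [0.3,0.0022,-0.0118,0,0],
    [0.3,0,0,0.04,0],
    [0.3,0,0,0.04,0],
    [0.3,0,0,0.02,0.14]
  ]
}}

```text
time: 11.1
tool_pos: [0.6534, -0.0343, 0.1176]
tool_rot: [3.138, 0.001, 1.892]
contact_force: [1.0, -1.0, -0.3]
opening: 0.0278
grip_force: 0.0
```

{"op": "send_rows", "data": {
  "targets": [
    [0.5,-0.02,0,0,0.14],
    [0.67,-0.02,0.01,0,0.14],
    [0.67,-0.02,0.02,0,0.14],
    [0.67,-0.02,0.02,0,0.14],
    [0.67,-0.02,0.02,0,0.14]
  ]
}}

```text
time: 11.6
tool_pos: [0.551, 0.0365, 0.1139]
tool_rot: [3.141, -0.001, 2.596]
contact_force: [0.4, -0.2, 0.2]
opening: 0.0605
grip_force: 0.0
```

{"op": "send_rows", "data": {
  "targets": [
    [0.67,0,0,0,0.14],
    [0.67,0,0,0,0.14],
    [0.67,0,0,0,0.14],
    [0.67,0,0,0,0.14],
    [0.67,0,0,0,0.14]
  ]
}}

```text
time: 12.1
tool_pos: [0.5518, 0.036, 0.114]
tool_rot: [3.14, -0.001, -2.987]
contact_force: [0.3, 0.5, 0.0]
opening: 0.0615
grip_force: 0.0
```

{"op": "send_rows", "data": {
  "targets": [
    [0.67,0,0,0,0.035],
    [0.67,0,0,0,0]
  ]
}}

```text
time: 12.3
tool_pos: [0.5519, 0.0359, 0.114]
tool_rot: [3.141, -0.001, -2.957]
contact_force: [0.3, 0.5, -0.1]
opening: 0.0618
grip_force: 0.0
```

```bash
python3 -c "
from h import *
pack('scene','pics/s3.png')"
```

```text
scene 0.06 1039 jig frame (array([-44.3, -56.1]), array([103.,  84.]), 89.2) pct [[-83.4, -105.4], [-3.1, -5.7]]
scene 0.036 165 jig frame (array([-45.9, -58.8]), array([ 83.9, 109.2]), 0.3) pct [[-87.3, -113.1], [-4.1, -4.4]]
tcp jig [-134.6  -56.6] 0.114 [ 0.6 -0.1 -0.2]
```

View pics/s3.png

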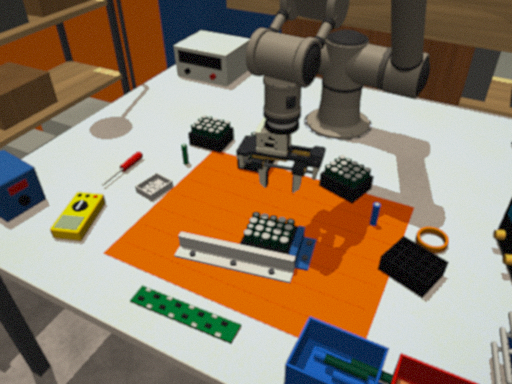

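The pack is now in the corner at (268,232). I'll finish with a light seating push against the fence.

{"op": "send_rows", "data": {
  "targets": [
    [0.67,0,0,-0.03,0],
    [0.67,0,0,-0.04,0],
    [0.67,0,0,-0.03,0],
    [0.67,0.0118,0.0022,0,0],
    [0.67,0.0118,0.0022,0,0]
  ]
}}

```text
time: 12.85
tool_pos: [0.575, 0.0402, 0.0127]
tool_rot: [3.14, -0.003, -2.959]
contact_force: [0.4, -0.4, 0.8]
opening: 0.0616
grip_force: 0.0
```

{"op": "send_rows", "data": {
  "targets": [
    [0.67,0.003,0.0005,0,0],
    [0.67,0.002,0.0004,0,0],
    [0.67,0.001,0.0002,0,0],
    [0.67,0.001,0.0002,0,0],
    [0.67,0,0,0,0]
  ]
}}

```text
time: 13.35
tool_pos: [0.5825, 0.0412, 0.0143]
tool_rot: [3.141, -0.0, -2.958]
contact_force: [-0.4, -0.5, 0.3]
opening: 0.0614
grip_force: 0.2
```

{"op": "send_rows", "data": {
  "targets": [
    [0.67,0.001,0.0002,0,0],
    [0.67,0.001,0.0002,0,0],
    [0.67,0,0,0,0]
  ]
}}

```text
time: 13.65
tool_pos: [0.5828, 0.0411, 0.014]
tool_rot: [3.141, -0.004, -2.958]
contact_force: [-6.8, -2.1, 5.0]
opening: 0.0614
grip_force: 3.7
```

{"op": "send_rows", "data": {
  "targets": [
    [0.67,0.001,0.0002,0,0],
    [0.67,0.001,0.0002,0,0],
    [0.67,0,0,0,0]
  ]
}}

```text
time: 13.95
tool_pos: [0.5834, 0.0411, 0.014]
tool_rot: [3.141, -0.008, -2.958]
contact_force: [-11.9, -4.8, 9.4]
opening: 0.0618
grip_force: 6.5
```

{"op": "send_rows", "data": {
  "targets": [
    [0.67,-0.012,-0.0022,0,0],
    [0.67,-0.02,-0.004,0,0],
    [0.67,0,0,0.04,0],
    [0.67,0,0,0.05,0],
    [0.67,-0.04,0.03,0.05,0]
  ]
}}

```text
time: 14.45
tool_pos: [0.5298, 0.0554, 0.1426]
tool_rot: [-3.14, 0.006, -2.96]
contact_force: [1.2, 1.0, 0.2]
opening: 0.0615
grip_force: 0.0
```

{"op": "send_rows", "data": {
  "targets": [
    [0.67,-0.03,0.05,0.02,0],
    [0.67,-0.03,0.05,0,0],
    [0.67,-0.02,0.05,0,0],
    [0.67,-0.02,0.05,0,0],
    [0.67,-0.02,0.05,0,0]
  ]
}}

```text
time: 14.95
tool_pos: [0.4199, 0.2814, 0.1562]
tool_rot: [3.141, 0.001, -2.958]
contact_force: [0.6, -0.2, -0.0]
opening: 0.0616
grip_force: 0.0
```

{"op": "send_rows", "data": {
  "targets": [
    [0.67,-0.02,0.05,0,0],
    [0.67,-0.02,0.05,0,0],
    [0.67,-0.02,0.05,0,0],
    [0.67,0,0,0,0],
    [0.67,0,0,0,0]
  ]
}}

```text
time: 15.45
tool_pos: [0.3643, 0.4197, 0.1555]
tool_rot: [-3.141, 0.0, -2.955]
contact_force: [-1.0, 0.5, -0.7]
opening: 0.0613
grip_force: 0.0
```

Run:
```python
from h import *
pack('scene');pack('top','pics/t4.png')
```

```text
scene 0.06 1036 jig frame (array([-43.6, -55.9]), array([ 85.3, 102. ]), 0.5) pct [[-83.2, -105.5], [-2.4, -5.9]]
scene 0.036 156 jig frame (array([-45.9, -58.5]), array([ 83.8, 109.2]), 0.1) pct [[-87.1, -112.7], [-4.1, -4.2]]
tcp jig [-248.9  353.9] 0.1555 [ 0.  -0.9 -0.2]
top 0.06 815 jig frame (array([-46.3, -57.5]), array([100.2,  83.5]), 89.5) pct [[-86.5, -106.1], [-6.4, -9.3]]
top 0.036 419 jig frame (array([-48.7, -58.7]), array([109.3,  88.7]), 89.9) pct [[-92.6, -113.1], [-5.4, -4.3]]
tcp jig [-248.5  353.3] 0.1556 [0.9 0.  0.3]
```

View pics/t4.png

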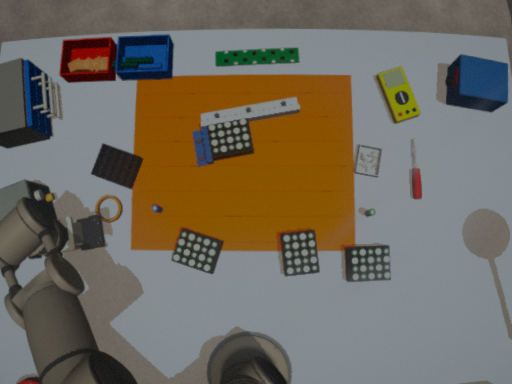

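The pack sits in the corner at (230,138), square to within about 0.5° and centred at (-46,-57) in the jig frame, as it should be. Everything else is at its starting pixels and the hand is clear.

```bash
python3 -c "
from cell import *
print(hand_in())"
```

```text
the job is handed in; nothing more can be done
None
```

I pushed the filled pack into the jig corner, square against both the fence and the blue stop, and handed the job in at about 15.5 s with the hand clear and nothing else moved. No judging result came back.

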